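# Push a row of tins home in the lane

### The job

Take the wooden end block and use its front to push the three flat tins, as one straight row, into the wooden lane until the front tin presses on the sprung stop and the stop gives a couple of millimetres; keep it gentle, never driving the stop to the end of its springs or jamming the tins on the rails. Leave the block standing square in the lane's mouth, close up behind the last tin, with all three tins touching in line, flat on the worktop and still up against the stop. Leave everything else where it is.

Things in the scene. Friction and masses are not known exactly. Their poses are not given: they have to be found in the camera images.
- lane: Fixed wooden guide for one row of tins; no floor, tins slide on the worktop. Origin: centre of the mouth where the straight rails begin, worktop height; +x into the lane, y across. Rails 32 mm high, 14 thick, inner faces at y = -47 and +47 mm from x = 0 to 315 mm; from x = 0 to -50 mm they flare out to 144 mm. Its place varies; it points roughly along world +y.
- lane_end (a point): Centre of the lane's far end, top of the rails, 315 mm in. Before it a clamped metal cross-bar (two black screws) holds a sprung wooden stop face, 28 mm tall. Its place differs each time: the face at rest is 250 to 285 mm in from the lane's origin; not measured, find it by feel. Damped face yields at 3 N per mm, 9 mm of travel; the bar stays put.
- tin_front: Flat round food tin, 86.4 mm across, 40 mm high, 0.23 kg. The tin of the row that is deepest in the lane (starts between the straight rails). Origin: centre of its underside, z up. Too wide to grip; slides on the worktop.
- tin_middle: The same kind of tin, second in the row; starts in the flared mouth, some mm short of touching the front tin. Origin: centre of its underside.
- tin_rear: The same kind of tin, last in the row, outside the mouth, some mm short of touching the middle tin. Origin: centre of its underside.
- end_block: Loose brown wooden end block, 0.25 kg: pushes the row, then keeps it. Origin: underside on the centre line; +x is its front, z up. Base 84 mm wide, x = -60 to 18 mm, 22 high; ridge 36 high at x = 2 to 18. Front: two upright round black bumpers, radius 6, axes x = 22, y = -26 and +26 mm; a tin sits against both with its centre 63.8 mm ahead of the origin.
- tab (a point): Grip point on the end block's upright tab: 45 mm behind the block's origin, 50 mm above its underside. The tab is 16 mm thick in the block's x, 50 mm wide in y, and stands from z = 22 to 70 mm. Grip it from above with the fingers before and behind it.
- onion: Bystander: red onion, about 65 mm. Origin: centre of its underside.
- garlic: Bystander: garlic bulb, 56 mm. Origin: centre of its underside.
- lemon: Bystander: lemon, 72x57x58 mm. Origin: centre of its underside.
- tea_box: Bystander: tea box, 69x133x66 mm. Origin: centre of its underside.
- tape: Bystander: roll of brown tape lying flat, 93 mm across, 48 mm high. Origin: centre of its underside.
- glass: Bystander: tall clear drinking glass, 66 mm across, 139 mm high. Origin: centre of its underside.
- brush: Bystander: washing-up brush, 36x270x62 mm, lying along y. Origin: centre of its underside.
There are look-alikes about, which are no part of the job. What is shaped like the tin_rear but green is not meant.

How it is judged:
By the outcome, as a careful person would: the job done as asked, in the order asked, and still so for the second after the job is handed in, with the robot touching nothing.
It also fails if it takes over 69 s, if anything falls off the work surface, if the arm or the gripper's body presses on something with over 40 N, if the wrist force passes 120 N, or if a joint passes its speed limit or range.

### The arm

A 6-joint arm with a two-finger parallel gripper is mounted at the origin on a cart in front of the work surface, level with it; the furniture and walls round the work are solid. World frame = base frame: x ahead of the robot, y to its left, z up, the work surface at z = 0. Lengths are in mm, angles in rad, forces in N, time in s.
With the tool pointing down it reaches from about 300 to 1000 mm from the base axis. Payload 5.1 kg.
Tool frame: the origin (TCP) lies on the mounting face of the last link; the fingertips stand manip.tip_reach ahead of it and the grasp point (between the pads) lies 171 mm ahead of it (manip.tip_reach is the distance from the TCP to the fingertips, in mm); z points along the fingers, y is the line along which they close (so a half turn about z gives the same grasp; the last joint's range is limited). The gripper opens to 95 mm and grips with 3 to 60 N. Pads are 20 mm wide; open, the fingers measure 119 mm over their backs; the gripper's body (75 mm by 180 mm) begins 59 mm behind the grasp point.
Start: joints at [-0.083, 0.124, 1.65, -0, 1.367, -0.083], TCP at [649.99, -0.028, 404.756] pointing down, gripper open.
Joint ranges: [-2.61, 2.61], [-1.02, 2.33], [0.03, 2.71], [-1.35, 4.49], [0.32, 2.68], [-2.91, 2.91]. Speed limits (rad/s): [2.57, 2.57, 3.14, 3.14, 3.14, 3.14].

### API

Orientations are given as a unit quaternion [x, y, z, w].
In Python, from plant import sense, grab_frame, order, manip gives the robot as it stands.
- The arm moves only by the tool play_rows, never from a script. Its argument "steps" is a list of rows, each an object with "grip": the finger opening in mm, from 0 to 95.1; "translation": the shift along the tool's x, y, z in mm, a list of three; "twist": the turn about the tool's z in degrees. A call has 1 to 10 rows; each row is the pose to reach, as a shift and turn from the pose commanded when the call began, along the tool's axes at that moment; what a row does not reach only later rows make up. A row lasts 1/8 s, in which the tool goes at most 62.5 mm and 10.7 degrees, less where a joint would pass 70% of its speed; a pose out of reach is approached as far as the arm can. A call with a gripper value outside its range is refused whole. The fingers move at their own pace and stop on an object; "force" is the grip in N (left out, the last holds). Time passes only in rows, so rows that repeat a pose let the fingers close. It gives the time, the measured TCP pose, the force, the opening and the grip force at its end, in the units of the state.
- sense(): the state, without advancing time (a new reading comes with each control period).
- grab_frame(name): name is "scene" or "side" or "wrist"; returns a dict with "img" (480x640x3 uint8, blue, green, red), "intrinsics" (3x3 intrinsics, pixels), "R" (3x3) and "t" (3): a world point X has camera coordinates R X + t. Camera axes: x right, y down, z forward; pixel columns grow to the right and rows downward; lengths in mm; the calibration is good to about 2 mm. A picture is of the moment at which its call begins. There is no depth.
- order.close_job(): hands the job in; it is judged then, once.
The state is a dict: "time_s": time; "q": joint angles; "dq": joint speeds; "joint_torque": joint torques, N m; "eef_pos": TCP position; "tcp_rot": TCP orientation; "ft_force": force on the tool from outside, world axes, zero at the start; "torque": the same for the moment, N m; "gripper_width": opening from 0.0 (shut) to 1.0 (fully open); "finger_force": force on a finger pad.
Only numpy, scipy, OpenCV 4.12 (cv2) and the standard library are available. Lean on these libraries where they do the work, as an engineer would, in place of code of your own. Each camera call takes 0.05 s, during which the arm holds its last target. There are 200 camera calls.

## Working session

There is one attempt and no reset: what is moved stays moved. The work goes in short steps, Python scripts to look and compute and a tool call to move; the robot and the scene stay as the last step left them, time stands still between calls to the robot, and variables do not carry over. Pictures are saved under pics/ and viewed, at most 10 in all, crops included, and the job is handed in when it is done.

Besides the shell and the picture viewer there is one more tool, called after "Emit:" as name([rows], argument=value, ...), one row to a line, values as JSON. play_rows: Moves the arm, as the interface text tells. Its arguments: {"type":"object","properties":{"steps":{"type":"array","items":{"type":"object","properties":{"grip":{"type":"number"},"translation":{"type":"array","items":{"type":"number"}},"twist":{"type":"number"}}}},"force":{"type":"number"}},"required":["steps"]}

```bash
mkdir -p pics; python3 - <<'E'
from plant import sense, grab_frame, manip
import cv2
s=sense(); print(s['eef_pos'],s['tcp_rot'],s['time_s'],manip.tip_reach,s['gripper_width'])
for n in('scene','side'):
    f=grab_frame(n); cv2.imwrite(f'pics/{n}0.png',f['img']); print(n,f['intrinsics'].tolist(),f['R'].tolist(),f['t'].tolist())
E
```

```text
[ 6.49753587e+02 -1.84891732e-02  4.03506775e+02] [ 7.07111474e-01  7.07101335e-01 -6.86887496e-04 -7.70481767e-04] 0.0 190.1 0.9978148424053968
scene [[498.397385068119, 0.0, 312.54050794425785], [0.0, 498.397385068119, 231.10583925594463], [0.0, 0.0, 1.0]] [[0.6735733201023313, -0.7389225010933439, -0.017103210934780455], [-0.36515811106244395, -0.31256712275189563, -0.876904411951445], [0.6426184998672466, 0.596904792368564, -0.48036041934760937]] [-364.5182852530392, 281.16429702090187, 750.7003542695187]
side [[602.4901969965238, 0.0, 315.52744302332957], [0.0, 602.4901969965238, 230.49084305769057], [0.0, 0.0, 1.0]] [[0.981570889807571, -0.18977329480701177, -0.0224651921973592], [-0.12024574550304451, -0.5219877684359303, -0.8444345624686941], [0.14852457362601762, 0.8315737286503033, -0.5351874296429627]] [-543.8555433372414, 133.6995480352906, 1348.25100328508]
```

View pics/scene0.png

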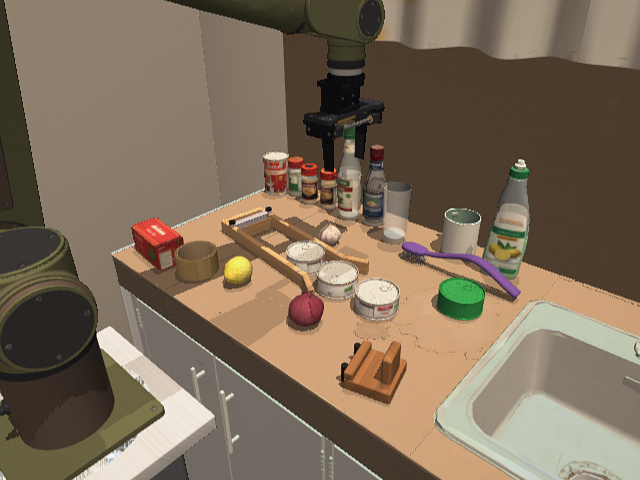

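View pics/side0.png

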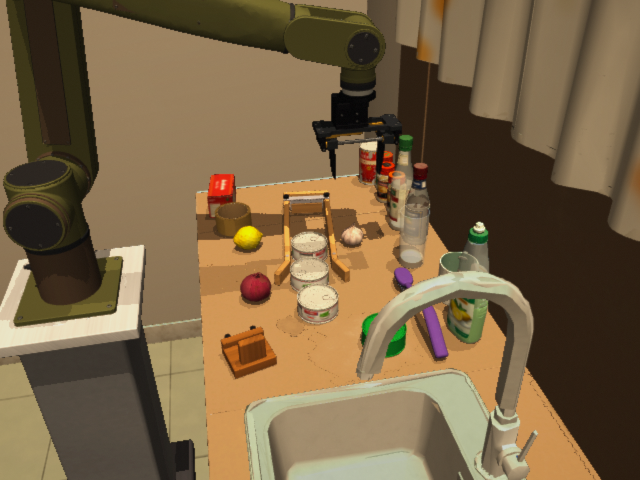

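Scene view: lane from about (250,215) to (340,275), tins at (305,254), (337,275) and (377,292), block at (375,370). Side view: tins at (308,243), (310,270) and (317,299), block at (250,350). The green tin is the decoy. Next: rough positions and a wrist view.

```bash
cat > h.py <<'E'
from plant import sense, grab_frame
import numpy as np, cv2
def ray(f,uv,z):
    K,R,t=map(np.array,(f['intrinsics'],f['R'],f['t'])); c=-R.T@t
    d=(R.T@np.linalg.inv(K)@np.c_[np.atleast_2d(uv).astype(float),np.ones(len(np.atleast_2d(uv)))].T).T
    return (c+d*((z-c[2])/d[:,2])[:,None])[:,:2]
def proj(f,X):
    p=(f['R']@np.atleast_2d(X).T).T+f['t']; p=(f['intrinsics']@p.T).T; return p[:,:2]/p[:,2:]
E
python3 - <<'E'
from h import *
np.set_printoptions(precision=1,suppress=True)
f=grab_frame('scene');g=grab_frame('side')
print(ray(f,[(305,254),(337,275),(377,292)],40),ray(g,[(308,243),(310,270),(317,299)],40))
# tab top, base corners rough
print('tab',ray(f,[(392,345)],70),ray(g,[(252,333)],70))
print('rail ends scene',ray(f,[(310,285),(366,265)],32),ray(g,[(279,275),(345,275)],32),'far',ray(f,[(225,220),(265,208)],32),ray(g,[(287,195),(326,195)],32))
w=grab_frame('wrist');cv2.imwrite('pics/w0.png',w['img']);print(w['R'],w['t'],w['intrinsics'][0,0])
E
```

```text
[[ 529.4   10.4]
 [ 512.2  -94.1]
 [ 517.5 -189. ]] [[ 539.1   10.9]
 [ 524.1  -95.8]
 [ 519.7 -198.2]]
tab [[ 383.6 -312.9]] [[ 377.  -306.4]]
rail ends scene [[ 459.   -68.8]
 [ 590.3 -108.4]] [[ 455.9  -88.2]
 [ 597.4 -120.1]] far [[527.5 282.1]
 [638.9 256. ]] [[527.7 266.9]
 [630.5 242.7]]
[[ 1.  -0.  -0. ]
 [-0.  -1.   0.3]
 [-0.  -0.3 -1. ]] [-648.2  -28.7  391.2] 383.7594916238892
```

View pics/w0.png

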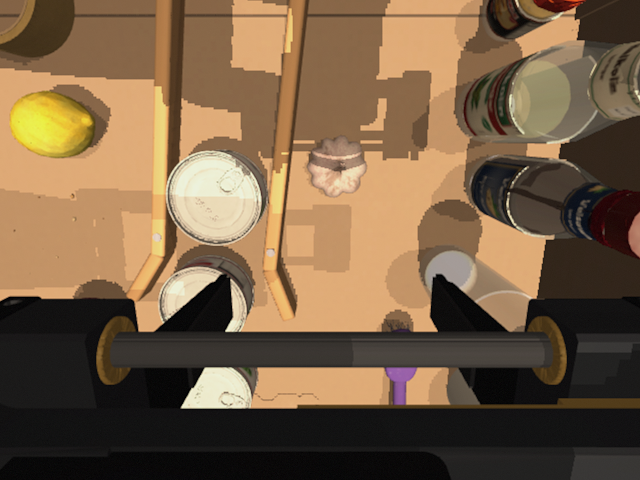

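Wrist view: mouth kinks near (163,237) and (270,252), front tin at (215,197), and the garlic at (337,165) just beside the right rail. I'll move over the lane for a better view.

Emit:
play_rows([
  {"translation": [-30, -40, 0], "grip": 95},
  {"translation": [-60, -80, 0], "grip": 95},
  {"translation": [-80, -120, 0], "grip": 95},
  {"translation": [-80, -120, 0], "grip": 95},
  {"translation": [-80, -120, 0], "grip": 95},
])

```text
$.steps[0]: bad value
```

```bash
python3 - <<'E'
from h import *
import pickle
w=grab_frame('wrist');cv2.imwrite('pics/w1.png',w['img']);pickle.dump(w,open('w1.pkl','wb'));print(sense()['eef_pos'],sense()['dq'])
E
```

```text
[ 6.49912293e+02 -1.18485018e-02  4.04312175e+02] [-7.32096344e-04 -1.39476599e-03 -3.58676205e-03  7.37514290e-04
  8.51159309e-05  8.92559332e-04]
```

View pics/w1.png

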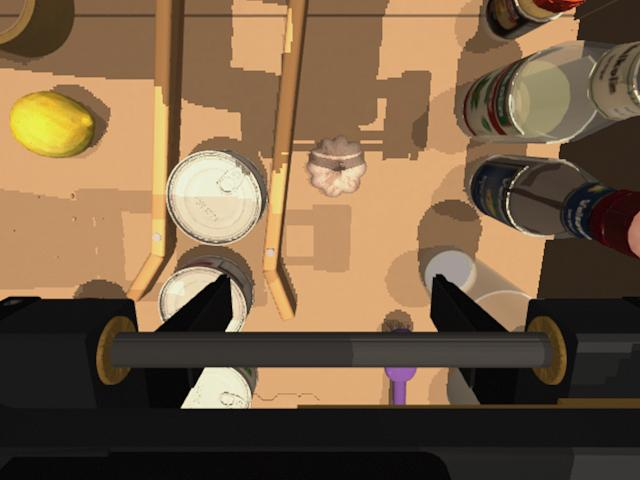

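Emit:
play_rows([
  {"translation": [-60, -30, 0], "grip": 95},
  {"translation": [-120, -60, 0], "grip": 95},
  {"translation": [-180, -80, 0], "grip": 95},
  {"translation": [-240, -100, 0], "grip": 95},
  {"translation": [-300, -130, 0], "grip": 95},
  {"translation": [-320, -130, 0], "grip": 95},
  {"translation": [-320, -130, 0], "grip": 95},
  {"translation": [-320, -130, 0], "grip": 95},
  {"translation": [-320, -130, 0], "grip": 95},
])

```text
$.steps[0]: bad value
```

```bash
python3 - <<'E'
from h import *
import pickle
w=grab_frame('wrist');cv2.imwrite('pics/w2.png',w['img']);pickle.dump(w,open('w2.pkl','wb'));print(sense()['eef_pos'],sense()['dq'])
E
```

```text
[ 6.49943979e+02 -7.06651883e-03  4.04489416e+02] [-0.00201111 -0.00204932 -0.00143311  0.00019937 -0.0010468   0.000571  ]
```

View pics/w2.png

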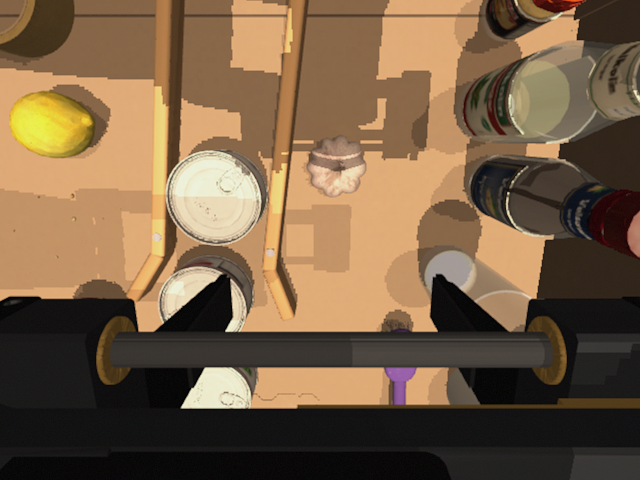

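Both moves were refused, so these two pictures are the same as the first. The rows probably need all three fields, so I'll add twist.

Emit:
play_rows([
  {"translation": [-30, -40, 0], "twist": 0, "grip": 95},
  {"translation": [-60, -80, 0], "twist": 0, "grip": 95},
  {"translation": [-80, -120, 0], "twist": 0, "grip": 95},
  {"translation": [-80, -120, 0], "twist": 0, "grip": 95},
  {"translation": [-80, -120, 0], "twist": 0, "grip": 95},
], force=30)

```text
time_s: 0.98
eef_pos: [530.2, -80.0, 405.2]
tcp_rot: [0.707, 0.707, 0.0, 0.0]
ft_force: [0.3, -0.2, -0.3]
gripper_width: 0.997
finger_force: 0.0
```

```bash
python3 - <<'E'
from h import *
import pickle
w=grab_frame('wrist');cv2.imwrite('pics/w1.png',w['img']);pickle.dump(w,open('w1.pkl','wb'));print(sense()['eef_pos'],sense()['dq'])
E
```

```text
[530.54098525 -79.80939485 405.14261531] [ 0.00998747  0.01129847 -0.00833226 -0.00336444  0.00092028 -0.00114434]
```

Emit:
play_rows([
  {"translation": [-60, -30, 0], "twist": 0, "grip": 95},
  {"translation": [-120, -60, 0], "twist": 0, "grip": 95},
  {"translation": [-180, -80, 0], "twist": 0, "grip": 95},
  {"translation": [-240, -100, 0], "twist": 0, "grip": 95},
  {"translation": [-300, -110, 0], "twist": 0, "grip": 95},
  {"translation": [-320, -110, 0], "twist": 0, "grip": 95},
  {"translation": [-320, -110, 0], "twist": 0, "grip": 95},
  {"translation": [-320, -110, 0], "twist": 0, "grip": 95},
  {"translation": [-320, -110, 0], "twist": 0, "grip": 95},
])

```text
time_s: 2.15
eef_pos: [420.7, -398.8, 404.7]
tcp_rot: [0.706, 0.708, 0.0, -0.0]
ft_force: [-0.1, 0.8, 0.6]
gripper_width: 0.996
finger_force: 0.0
```

```bash
python3 - <<'E'
from h import *
import pickle
w=grab_frame('wrist');pickle.dump(w,open('w2.pkl','wb'));print(sense()['eef_pos'],sense()['dq'])
a=pickle.load(open('w1.pkl','rb'))['img']
cv2.imwrite('pics/w12.png',np.hstack([a[:,100:500],w['img'][:,100:500]]))
E
```

```text
[ 420.58118307 -398.87341403  404.80894085] [-4.55063797e-03 -3.29660070e-03 -3.41385461e-04 -9.59889847e-04
  1.23023996e-05 -1.46554047e-03]
```

View pics/w12.png

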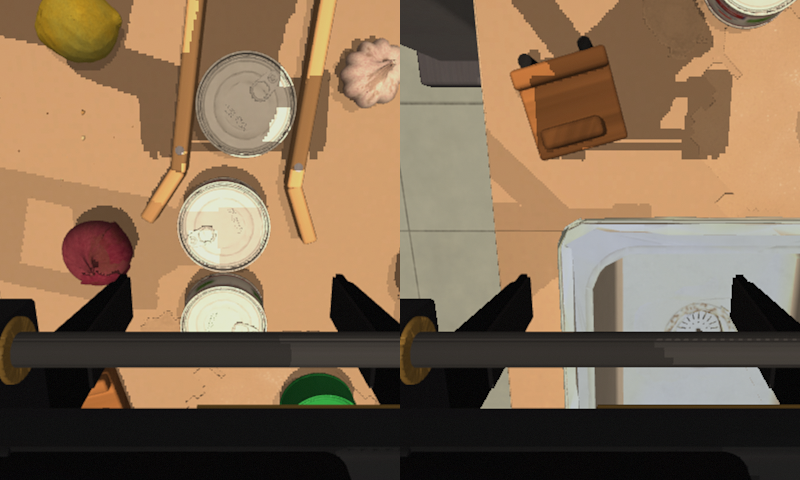

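```bash
python3 - <<'E'
from h import *
import pickle
a=pickle.load(open('w1.pkl','rb'))['img'];b=pickle.load(open('w2.pkl','rb'))['img']
A=cv2.resize(a[0:250,230:430],None,fx=2.4,fy=2.4,interpolation=cv2.INTER_CUBIC)
B=cv2.resize(b[30:170,205:335],None,fx=2.4,fy=2.4,interpolation=cv2.INTER_CUBIC)
c=np.zeros((600,800,3),np.uint8);c[:,:480]=A;c[:336,480:792]=B
cv2.imwrite('pics/crop.png',c)
E
```

```text
(no output)
```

View pics/crop.png

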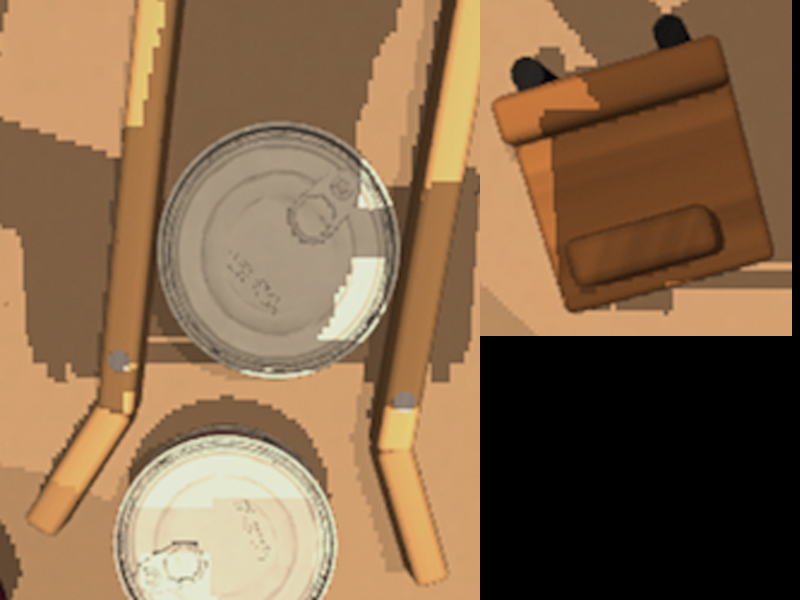

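```bash
python3 - <<'E'
from h import *
import pickle
np.set_printoptions(precision=1,suppress=True)
w1=pickle.load(open('w1.pkl','rb'));w2=pickle.load(open('w2.pkl','rb'))
A=lambda p:np.array(p,float)/2.4+[230,0]
B=lambda p:(np.array(p,float)-[480,0])/2.4+[205,30]
L=ray(w1,A([(137,0),(101,400)]),32);R=ray(w1,A([(463,180),(414,400)]),32)
Li=ray(w1,A([(170,0),(137,370)]),32);Ri=ray(w1,A([(428,180),(384,390)]),32)
K=ray(w1,A([(132,403),(380,445),(100,403),(410,450)]),32)
ang=lambda P:np.degrees(np.arctan2(*(P[0]-P[1])[::-1]))
print('L',L,ang(L),'R',R,ang(R),'Li',Li,ang(Li),'Ri',Ri,ang(Ri),'kinks',K)
print('tins',ray(w1,A([(279,250),(225,545)]),40))
for n,g in (('w1',w1),):
    pass
c=ray(w2,B([(772,258),(572,311)]),22);r=ray(w2,B([(495,103),(720,38),(510,143),(728,80)]),36);t=ray(w2,B([(568,240),(708,206),(720,250),(580,285)]),70)
print('base rear',c,ang(c),'ridge',r,ang(r[[1,0]]),ang(r[[3,2]]),'tab',t,t.mean(0),ang(t[[1,0]]),ang(t[[2,3]]))
f=grab_frame('scene');g=grab_frame('side')
def ell(f,z):
    pass
cv2.imwrite('pics/s.png',np.hstack([cv2.resize(f['img'][200:340,210:420],None,fx=1.9,fy=1.9),cv2.resize(g['img'][180:320,240:400],None,fx=1.9,fy=1.9)][:2]))
E
```

```text
L [[493.8 102.6]
 [476.1 -31.3]] 82.44668980336468 R [[608.3  45.6]
 [594.4 -31.5]] 79.8028542743188 Li [[505.1 102.6]
 [490.  -20.3]] 83.01976839005044 Ri [[595.8  45.6]
 [582.9 -27.8]] 80.04929655987576 kinks [[487.8 -32.5]
 [582.2 -48.4]
 [475.7 -32.5]
 [593.8 -50.4]]
tins [[542.6  21.5]
 [522.8 -85.8]]
base rear [[ 415.5 -324.6]
 [ 338.2 -344.4]] 14.375835659713667 ridge [[ 318.4 -272.1]
 [ 397.8 -251.3]
 [ 322.7 -285.3]
 [ 400.4 -264.6]] 14.72463808260208 14.88830817887082 tab [[ 348.9 -319.1]
 [ 395.2 -308.5]
 [ 398.8 -322.3]
 [ 352.  -333.5]] [ 373.7 -320.8] 12.996211796530007 13.522761222285661
```

Enlarged crop: the mouth kinks sit at crop (132,403) and (380,445), and the tab top is centred near (645,245). That gives a lane mouth at (535,-40) with heading about 81°. The block's tab is at (374,-321) and the block is heading about 104.7°. Now going for the grasp.

Emit:
play_rows([
  {"translation": [15, -10, 15], "twist": 10, "grip": 50},
  {"translation": [30, -20, 30], "twist": 20, "grip": 50},
  {"translation": [45, -30, 50], "twist": 30, "grip": 50},
  {"translation": [60, -40, 70], "twist": 40, "grip": 50},
  {"translation": [78, -47, 90], "twist": 50, "grip": 50},
  {"translation": [78, -47, 100], "twist": 60, "grip": 50},
  {"translation": [78, -47, 110], "twist": 70, "grip": 50},
  {"translation": [78, -47, 110], "twist": 75, "grip": 50},
  {"translation": [78, -47, 110], "twist": 75, "grip": 50},
  {"translation": [78, -47, 110], "twist": 75, "grip": 50},
])

```text
time_s: 3.55
eef_pos: [373.1, -321.9, 295.1]
tcp_rot: [0.991, 0.131, 0.0, 0.0]
ft_force: [-0.1, 0.3, -1.1]
gripper_width: 0.524
finger_force: 0.0
```

```bash
python3 - <<'E'
from h import *
import pickle
s=sense();print(s['eef_pos'],s['q'],s['gripper_width'])
w=grab_frame('wrist');g=grab_frame('side')
a=cv2.resize(w['img'],(400,300)); 
c=np.zeros((600,800,3),np.uint8);c[:300,:400]=a;c[:300,400:]=cv2.resize(grab_frame('scene')['img'],(400,300))
c[300:,:400]=cv2.resize(g['img'][260:410,180:380],(400,300));c[300:,400:]=cv2.resize(g['img'][170:320,240:440],(400,300))
cv2.imwrite('pics/a.png',c)
E
```

```text
[ 373.10919463 -321.85401052  295.07921681] [-8.20776771e-01 -1.33292796e-01  2.09796294e+00  2.22555097e-05
  1.17629307e+00  4.86582975e-01] 0.5238629879965215
```

View pics/a.png

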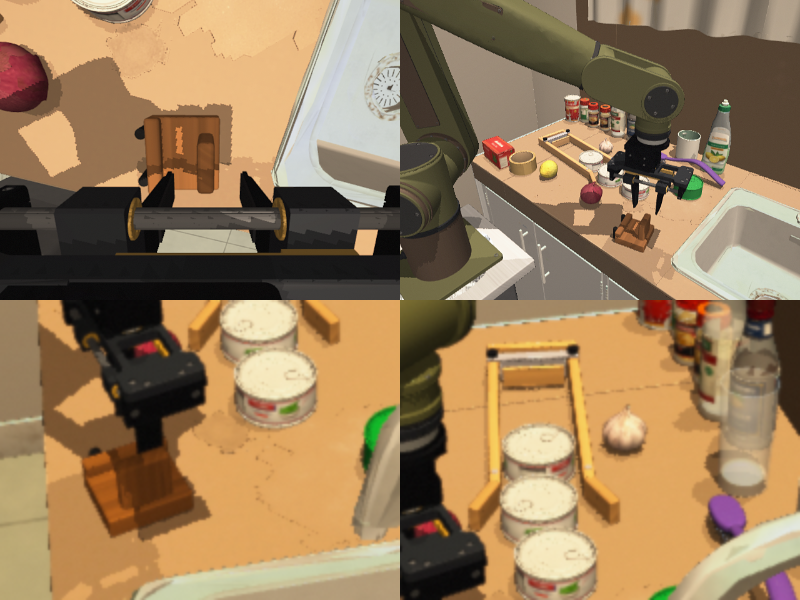

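The block lies square to the gripper in the wrist view and the tab (205,163) is between the fingers. In the side view the rear tin's top centre is at crop (275,373). Descending and gripping.

Emit:
play_rows([
  {"translation": [0, 0, 30], "twist": 0, "grip": 50},
  {"translation": [0, 0, 55], "twist": 0, "grip": 50},
  {"translation": [0, 0, 70], "twist": 0, "grip": 50},
  {"translation": [0, 0, 74], "twist": 0, "grip": 50},
  {"translation": [0, 0, 74], "twist": 0, "grip": 30},
  {"translation": [0, 0, 74], "twist": 0, "grip": 10},
  {"translation": [0, 0, 74], "twist": 0, "grip": 10},
  {"translation": [0, 0, 74], "twist": 0, "grip": 10},
  {"translation": [0, 0, 74], "twist": 0, "grip": 10},
  {"translation": [0, 0, 74], "twist": 0, "grip": 10},
], force=30)

```text
time_s: 4.95
eef_pos: [373.1, -322.0, 221.2]
tcp_rot: [0.991, 0.13, 0.0, -0.0]
ft_force: [-0.4, 2.9, 4.6]
gripper_width: 0.165
finger_force: 30.0
```

```bash
python3 - <<'E'
from h import *
np.set_printoptions(precision=2,suppress=True)
s=sense();print(s['eef_pos'],s['tcp_rot'],s['ft_force'],s['gripper_width']*95.1,s['finger_force'])
# rear tin via side and scene colour/ellipse: crop px -> full
g=grab_frame('side');f=grab_frame('scene')
print('side rear/mid', ray(g,[(180+275/2,260+(373-300)/2),(180+258/2,260+(325-300)/2)],40))
print('stop top, far rail tops', ray(g,[(240+(532-400)/2,170+(372-300)/2)],28), ray(g,[(240+(493-400)/2,170+(352-300)/2),(240+(573-400)/2,170+(350-300)/2),(240+(478-400)/2,170+(510-300)/2),(240+(612-400)/2,170+(508-300)/2)],32))
for n,F,z in (('side',g,40),('scene',f,40)):
    h=cv2.cvtColor(F['img'],cv2.COLOR_BGR2HSV);m=((h[...,1]<60)&(h[...,2]>150)).astype(np.uint8)
    for c in cv2.findContours(m,cv2.RETR_EXTERNAL,cv2.CHAIN_APPROX_NONE)[0]:
        if len(c)>25 and cv2.contourArea(c)>250:
            e=cv2.fitEllipse(c);p=ray(F,[e[0]],z)[0]
            if 400<p[0]<650 and -300<p[1]<100: print(n,e,p)
E
```

```text
[ 373.09 -322.01  221.23] [ 0.99  0.13  0.   -0.  ] [-0.37  2.89  4.65] 15.719996804204927 30.000801980495453
side rear/mid [[ 522.32 -190.43]
 [ 520.26 -104.38]]
stop top, far rail tops [[568.48 203.46]] [[ 525.55  261.72]
 [ 631.84  242.37]
 [ 455.87  -88.24]
 [ 600.36 -116.97]]
side ((309.3291931152344, 268.9790954589844), (18.56290626525879, 27.81420135498047), 91.5171890258789) [523.33 -91.69]
side ((308.3349304199219, 241.92469787597656), (15.434505462646484, 26.316434860229492), 89.60762786865234) [540.66  15.26]
scene ((330.7175598144531, 270.7566223144531), (21.593530654907227, 64.24803161621094), 100.46073150634766) [515.71 -74.4 ]
scene ((305.17279052734375, 250.84669494628906), (20.021869659423828, 37.63653564453125), 91.11853790283203) [539.32  19.18]
```

Emit:
play_rows([
  {"translation": [0, 0, -8], "twist": 0, "grip": 10},
  {"translation": [15, 3, -15], "twist": 5, "grip": 10},
  {"translation": [45, 10, -15], "twist": 12, "grip": 10},
  {"translation": [80, 17, -15], "twist": 20, "grip": 10},
  {"translation": [110, 24, -15], "twist": 23.7, "grip": 10},
  {"translation": [123.4, 26.2, -15], "twist": 23.7, "grip": 10},
  {"translation": [123.4, 26.2, -15], "twist": 23.7, "grip": 10},
  {"translation": [123.4, 26.2, -8], "twist": 23.7, "grip": 10},
  {"translation": [123.4, 26.2, -2], "twist": 23.7, "grip": 10},
  {"translation": [123.4, 26.2, -2], "twist": 23.7, "grip": 10},
])

```text
time_s: 6.3
eef_pos: [498.2, -315.4, 222.1]
tcp_rot: [0.997, -0.076, -0.001, -0.0]
ft_force: [-0.2, -0.2, -1.3]
gripper_width: 0.168
finger_force: 30.0
```

```bash
python3 - <<'E'
from h import *
import pickle
np.set_printoptions(precision=2,suppress=True)
s=sense();print(s['eef_pos'],s['tcp_rot'],s['ft_force'],s['gripper_width']*95.1)
w=grab_frame('wrist');pickle.dump(w,open('w3.pkl','wb'))
cv2.imwrite('pics/b.png',w['img'])
E
```

```text
[ 498.22 -315.43  222.05] [ 1.   -0.08 -0.   -0.  ] [-0.24 -0.23 -1.33] 16.01922416105703
```

View pics/b.png

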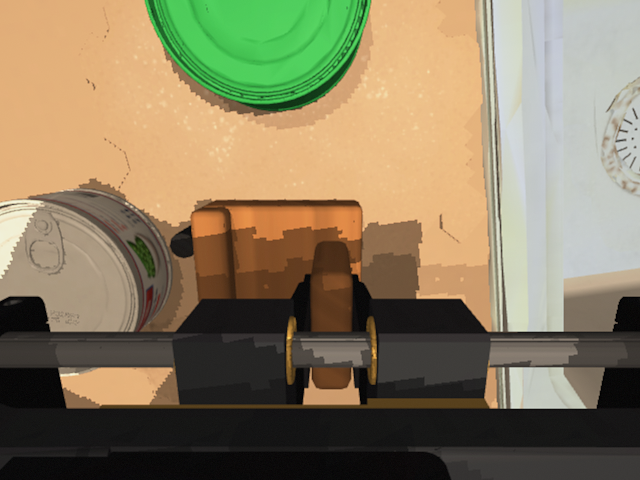

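The block is aimed with the rear tin just ahead of it; the tin's top rim runs from (50,202) to (140,290). I'll fit the tin circle from those rim points.

```bash
python3 - <<'E'
from h import *
import pickle
from scipy.optimize import least_squares
w=pickle.load(open('w3.pkl','rb'))
P=ray(w,[(20,200),(50,203),(85,215),(112,235),(132,262),(140,290),(138,315),(130,333)],40)
r=least_squares(lambda c:np.hypot(*(P-c).T)-43.2,P.mean(0)+[0,30]);print(r.x,r.fun)
d=np.array([.151,.989]);n=np.array([.989,-.151]);q=r.x-[535,-40.5];print('along',q@d,'lat',q@n)
q=np.array([498.2,-315.4])+45*d-[535,-40.5];print('block',q@d,q@n)
E
```

```text
[ 522.06097866 -187.0569324 ] [-0.87623415 -0.95737162  0.08941586  0.71816626  1.05612327  0.47879941
 -0.5366447  -1.60124627]
along -146.89859836145834 lat 9.333404685279328
block -232.39140999999998 5.114700000000003
```

Emit:
play_rows([
  {"translation": [1, -3, 0.8], "twist": 0, "grip": 10},
  {"translation": [2, -7, 0.8], "twist": 0, "grip": 10},
  {"translation": [3, -11, 0.8], "twist": 0, "grip": 10},
  {"translation": [3.5, -15, 0.8], "twist": 0, "grip": 10},
  {"translation": [4, -18, 0.8], "twist": 0, "grip": 10},
  {"translation": [4, -21, 0.8], "twist": 0, "grip": 10},
  {"translation": [4, -24, 0.8], "twist": 0, "grip": 10},
  {"translation": [3, -27, 0.8], "twist": 0, "grip": 10},
  {"translation": [1.5, -30, 0.8], "twist": 0, "grip": 10},
  {"translation": [0, -33, 0.8], "twist": 0, "grip": 10},
])

```text
time_s: 7.6
eef_pos: [503.9, -282.6, 222.0]
tcp_rot: [0.997, -0.076, 0.0, 0.0]
ft_force: [0.2, -1.1, -3.6]
gripper_width: 0.164
finger_force: 30.0
```

Emit:
play_rows([
  {"translation": [-1.5, -3, 0], "twist": 0, "grip": 10},
  {"translation": [-3, -7, 0], "twist": 0, "grip": 10},
  {"translation": [-4.5, -10, 0], "twist": 0, "grip": 10},
  {"translation": [-6, -13, 0], "twist": 0, "grip": 10},
  {"translation": [-7, -16, 0], "twist": 0, "grip": 10},
  {"translation": [-8, -19, 0], "twist": 0, "grip": 10},
  {"translation": [-8, -22, 0], "twist": 0, "grip": 10},
  {"translation": [-8, -25, 0], "twist": 0, "grip": 10},
  {"translation": [-8, -28, 0], "twist": 0, "grip": 10},
  {"translation": [-8, -31, 0], "twist": 0, "grip": 10},
])

```text
time_s: 8.85
eef_pos: [501.1, -251.4, 222.4]
tcp_rot: [0.997, -0.076, 0.001, 0.001]
ft_force: [0.7, -5.3, -3.6]
gripper_width: 0.168
finger_force: 30.0
```

```bash
python3 - <<'E'
from h import *
import pickle
np.set_printoptions(precision=2,suppress=True)
s=sense();print(s['eef_pos'],s['tcp_rot'],s['ft_force'],s['gripper_width']*95.1)
d=np.array([.151,.989]);n=np.array([.989,-.151]);q=s['eef_pos'][:2]+45*d-[535,-40.5];print('block',q@d,q@n)
w=grab_frame('wrist');g=grab_frame('side')
c=np.hstack([cv2.resize(w['img'],(400,300)),cv2.resize(g['img'][170:320,240:440],(400,300))])
cv2.imwrite('pics/c.png',c)
E
```

```text
[ 501.09 -251.45  222.38] [ 1.   -0.08  0.    0.  ] [ 0.65 -5.26 -3.57] 15.996746098849927
block -168.7037116798742 -1.6842219783868762
```

View pics/c.png

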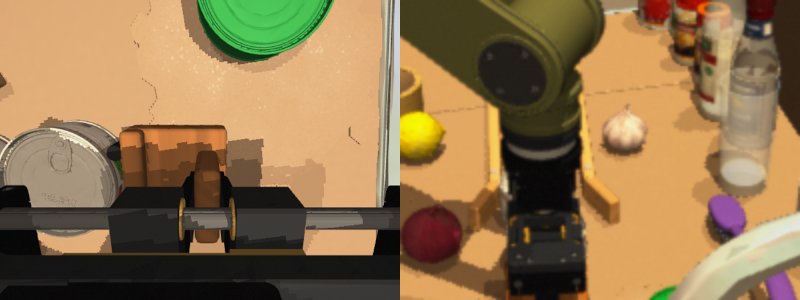

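Wrist view: the rear tin at (60,170) is seated on the bumpers, and the middle tin is just visible ahead of it at left. I'm continuing on force readings.

Emit:
play_rows([
  {"translation": [0.2, -3, 0.6], "twist": 0, "grip": 10},
  {"translation": [0.4, -6, 1.2], "twist": 0, "grip": 10},
  {"translation": [0.6, -9, 1.2], "twist": 0, "grip": 10},
  {"translation": [0.8, -12, 1.2], "twist": 0, "grip": 10},
  {"translation": [1, -15, 1.2], "twist": 0, "grip": 10},
  {"translation": [1.2, -18, 1.2], "twist": 0, "grip": 10},
  {"translation": [1.4, -21, 1.2], "twist": 0, "grip": 10},
  {"translation": [1.6, -24, 1.2], "twist": 0, "grip": 10},
  {"translation": [1.6, -27, 1.2], "twist": 0, "grip": 10},
  {"translation": [1.6, -30, 1.2], "twist": 0, "grip": 10},
])

```text
time_s: 10.2
eef_pos: [507.6, -222.3, 222.1]
tcp_rot: [0.997, -0.076, 0.002, 0.001]
ft_force: [0.9, -6.1, -0.6]
gripper_width: 0.169
finger_force: 30.0
```

Emit:
play_rows([
  {"translation": [0, -3, 0], "twist": 0, "grip": 10},
  {"translation": [0, -6, 0], "twist": 0, "grip": 10},
  {"translation": [0, -9, 0], "twist": 0, "grip": 10},
  {"translation": [0, -12, 0], "twist": 0, "grip": 10},
  {"translation": [0, -15, 0], "twist": 0, "grip": 10},
  {"translation": [0, -18, 0], "twist": 0, "grip": 10},
  {"translation": [0, -21, 0], "twist": 0, "grip": 10},
  {"translation": [0, -24, 0], "twist": 0, "grip": 10},
  {"translation": [0, -27, 0], "twist": 0, "grip": 10},
  {"translation": [0, -27, 0], "twist": 0, "grip": 10},
])

```text
time_s: 11.45
eef_pos: [511.6, -195.3, 222.0]
tcp_rot: [0.997, -0.076, 0.001, 0.001]
ft_force: [0.2, -4.7, 0.0]
gripper_width: 0.165
finger_force: 30.0
```

```bash
cat >> h.py <<'E'
d=np.array([.151,.989]);n=np.array([.989,-.151])
def st():
    s=sense();q=s['eef_pos'][:2]+45*d-[535,-40.5];F=s['ft_force']
    print('t',round(s['time_s'],2),'along %.2f lat %.2f z %.2f'%(q@d,q@n,s['eef_pos'][2]),'F along %.1f lat %.1f z %.1f'%(F[:2]@d,F[:2]@n,F[2]),np.round(s['torque'],2))
E
python3 - <<'E'
from h import *
import pickle
st()
g=grab_frame('wrist');cv2.imwrite('pics/d.png',g['img'])
# tin rim white mask not fully needed: tilt check via tcp_rot
print(sense()['tcp_rot'])
E
```

```text
t 11.45 along -111.63 lat 0.23 z 221.96 F along -4.6 lat 0.9 z 0.0 [-0.89  0.   -0.22]
[ 9.97105271e-01 -7.60185534e-02  1.29428784e-03  7.63904977e-04]
```

Emit:
play_rows([
  {"translation": [0, -3, 0], "twist": 0, "grip": 10},
  {"translation": [0, -6, 0], "twist": 0, "grip": 10},
  {"translation": [0, -9, 0], "twist": 0, "grip": 10},
  {"translation": [0, -12, 0], "twist": 0, "grip": 10},
  {"translation": [0, -15, 0], "twist": 0, "grip": 10},
  {"translation": [0, -18, 0], "twist": 0, "grip": 10},
  {"translation": [0, -21, 0], "twist": 0, "grip": 10},
  {"translation": [0, -24, 0], "twist": 0, "grip": 10},
  {"translation": [0, -27, 0], "twist": 0, "grip": 10},
  {"translation": [0, -30, 0], "twist": 0, "grip": 10},
])

```text
time_s: 12.75
eef_pos: [516.1, -165.9, 222.0]
tcp_rot: [0.997, -0.076, 0.001, 0.001]
ft_force: [0.4, -6.7, -0.2]
gripper_width: 0.164
finger_force: 30.0
```

```bash
python3 -c "
from h import *
st()"
```

```text
t 12.75 along -81.87 lat 0.24 z 222.00 F along -6.6 lat 1.4 z -0.2 [-1.18  0.02 -0.21]
```

Emit:
play_rows([
  {"translation": [0, -3, 0], "twist": 0, "grip": 10},
  {"translation": [0, -6, 0], "twist": 0, "grip": 10},
  {"translation": [0, -9, 0], "twist": 0, "grip": 10},
  {"translation": [0, -12, 0], "twist": 0, "grip": 10},
  {"translation": [0, -15, 0], "twist": 0, "grip": 10},
  {"translation": [0, -18, 0], "twist": 0, "grip": 10},
  {"translation": [0, -21, 0], "twist": 0, "grip": 10},
  {"translation": [0, -23, 0], "twist": 0, "grip": 10},
  {"translation": [0, -25, 0], "twist": 0, "grip": 10},
  {"translation": [0, -27, 0], "twist": 0, "grip": 10},
])

```text
time_s: 14.0
eef_pos: [520.2, -139.3, 222.0]
tcp_rot: [0.997, -0.076, 0.001, 0.001]
ft_force: [0.5, -7.2, 0.5]
gripper_width: 0.167
finger_force: 30.0
```

```bash
python3 -c "
from h import *
st()"
```

```text
t 14.0 along -54.87 lat 0.23 z 221.98 F along -7.1 lat 1.6 z 0.5 [-1.15  0.05 -0.22]
```

Emit:
play_rows([
  {"translation": [0, -2, 0], "twist": 0, "grip": 10},
  {"translation": [0, -4, 0], "twist": 0, "grip": 10},
  {"translation": [0, -6, 0], "twist": 0, "grip": 10},
  {"translation": [0, -8, 0], "twist": 0, "grip": 10},
  {"translation": [0, -10, 0], "twist": 0, "grip": 10},
  {"translation": [0, -12, 0], "twist": 0, "grip": 10},
  {"translation": [0, -14, 0], "twist": 0, "grip": 10},
  {"translation": [0, -16, 0], "twist": 0, "grip": 10},
])

```text
time_s: 15.0
eef_pos: [522.6, -123.4, 222.0]
tcp_rot: [0.997, -0.076, 0.001, 0.001]
ft_force: [-0.3, -8.0, -0.7]
gripper_width: 0.166
finger_force: 30.0
```

```bash
python3 -c "
from h import *
st()"
```

```text
t 15.0 along -38.85 lat 0.24 z 221.97 F along -8.0 lat 0.9 z -0.7 [-1.2   0.06 -0.22]
```

Emit:
play_rows([
  {"translation": [0, -1, 0], "twist": 0, "grip": 10},
  {"translation": [0, -2, 0], "twist": 0, "grip": 10},
  {"translation": [0, -3, 0], "twist": 0, "grip": 10},
  {"translation": [0, -4, 0], "twist": 0, "grip": 10},
  {"translation": [0, -5, 0], "twist": 0, "grip": 10},
])

```text
time_s: 15.62
eef_pos: [523.3, -118.5, 222.0]
tcp_rot: [0.997, -0.076, 0.001, 0.001]
ft_force: [0.3, -7.6, 0.5]
gripper_width: 0.167
finger_force: 30.0
```

```bash
python3 -c "
from h import *
st()"
```

```text
t 15.62 along -33.90 lat 0.24 z 221.96 F along -7.4 lat 1.5 z 0.5 [-1.14  0.04 -0.2 ]
```

Emit:
play_rows([
  {"translation": [0, -1, 0], "twist": 0, "grip": 10},
  {"translation": [0, -2, 0], "twist": 0, "grip": 10},
  {"translation": [0, -3, 0], "twist": 0, "grip": 10},
])

```text
time_s: 16.0
eef_pos: [523.8, -115.6, 222.0]
tcp_rot: [0.997, -0.076, 0.001, 0.001]
ft_force: [0.5, -6.8, 0.3]
gripper_width: 0.165
finger_force: 30.0
```

Emit:
play_rows([
  {"translation": [0, -1, 0], "twist": 0, "grip": 10},
  {"translation": [0, -2, 0], "twist": 0, "grip": 10},
])

```text
time_s: 16.25
eef_pos: [524.1, -113.6, 222.0]
tcp_rot: [0.997, -0.076, 0.001, 0.001]
ft_force: [0.9, -7.1, 0.3]
gripper_width: 0.166
finger_force: 30.0
```

```bash
python3 -c "
from h import *
st()"
```

```text
t 16.25 along -28.86 lat 0.26 z 221.99 F along -6.9 lat 2.0 z 0.3 [-1.21  0.01 -0.17]
```

Emit:
play_rows([
  {"translation": [0, -1, 0], "twist": 0, "grip": 10},
  {"translation": [0, -2, 0], "twist": 0, "grip": 10},
])

```text
time_s: 16.5
eef_pos: [524.4, -111.7, 222.0]
tcp_rot: [0.997, -0.076, 0.001, 0.001]
ft_force: [0.6, -7.9, 0.7]
gripper_width: 0.166
finger_force: 30.0
```

Emit:
play_rows([
  {"translation": [0, -1, 0], "twist": 0, "grip": 10},
  {"translation": [0, -2, 0], "twist": 0, "grip": 10},
])

```text
time_s: 16.75
eef_pos: [524.7, -110.2, 222.2]
tcp_rot: [0.997, -0.076, 0.001, 0.002]
ft_force: [-0.8, -10.7, -0.1]
gripper_width: 0.167
finger_force: 30.0
```

```bash
python3 -c "
from h import *
st()"
```

```text
t 16.75 along -25.47 lat 0.36 z 222.16 F along -10.7 lat 0.8 z -0.1 [-1.97  0.2  -0.18]
```

Contact: the force stepped up by about 4 N. One more millimetre, then hold.

Emit:
play_rows([
  {"translation": [0, -0.5, 0], "twist": 0, "grip": 10},
  {"translation": [0, -1, 0], "twist": 0, "grip": 10},
  {"translation": [0, -1, 0], "twist": 0, "grip": 10},
  {"translation": [0, -1, 0], "twist": 0, "grip": 10},
])

```text
time_s: 17.25
eef_pos: [524.9, -109.5, 222.2]
tcp_rot: [0.997, -0.076, 0.001, 0.003]
ft_force: [-0.8, -12.0, 1.3]
gripper_width: 0.169
finger_force: 30.0
```

```bash
python3 -c "
from h import *
st()"
```

```text
t 17.25 along -24.77 lat 0.39 z 222.22 F along -12.0 lat 1.0 z 1.3 [-2.09  0.21 -0.12]
```

Emit:
play_rows([
  {"translation": [0, -0.5, 0], "twist": 0, "grip": 10},
  {"translation": [0, -1, 0], "twist": 0, "grip": 10},
  {"translation": [0, -1.3, 0], "twist": 0, "grip": 10},
  {"translation": [0, -1.3, 0], "twist": 0, "grip": 10},
  {"translation": [0, -1.3, 0], "twist": 0, "grip": 10},
])

```text
time_s: 17.88
eef_pos: [525.1, -108.6, 222.3]
tcp_rot: [0.997, -0.075, 0.001, 0.003]
ft_force: [-1.3, -13.3, 1.4]
gripper_width: 0.167
finger_force: 30.0
```

```bash
python3 -c "
from h import *
st()"
```

```text
t 17.88 along -23.83 lat 0.45 z 222.31 F along -13.4 lat 0.7 z 1.4 [-2.44  0.3  -0.16]
```

Emit:
play_rows([
  {"translation": [0, 0, 0], "twist": 0, "grip": 20},
  {"translation": [0, 0, 0], "twist": 0, "grip": 30},
  {"translation": [0, 0, 0], "twist": 0, "grip": 44},
  {"translation": [0, 0, 0], "twist": 0, "grip": 44},
  {"translation": [0, 0, 0], "twist": 0, "grip": 44},
  {"translation": [0, 0, -20], "twist": 0, "grip": 44},
  {"translation": [0, 0, -50], "twist": 0, "grip": 44},
  {"translation": [0, 0, -100], "twist": 0, "grip": 44},
  {"translation": [0, 0, -150], "twist": 0, "grip": 44},
  {"translation": [0, 0, -150], "twist": 0, "grip": 44},
])

```text
time_s: 19.12
eef_pos: [525.7, -106.7, 376.6]
tcp_rot: [0.997, -0.076, 0.005, 0.001]
ft_force: [0.0, -0.7, -0.3]
gripper_width: 0.462
finger_force: 0.0
```

```bash
python3 - <<'E'
from h import *
import pickle
st(); w=grab_frame('wrist'); pickle.dump(w,open('w4.pkl','wb')); print(w['R'].round(2).tolist(), (-w['R'].T@w['t']).round(0))
# where block tab/tins should project
M=np.array([535,-40.5]); P=lambda a,l,z:np.r_[M+a*d+l*n,z]
for nm,X in dict(tab=P(-70,0,70),ridgeL=P(-6.5,-42,36),ridgeR=P(-6.5,42,36),rear=P(39,0,40),mouthL=P(0,-47,32),mouthR=P(0,47,32)).items(): print(nm,proj(w,X).round(0))
E
```

```text
t 19.12 along -21.88 lat 0.78 z 376.58 F along -0.7 lat 0.1 z -0.3 [ 0.08  0.09 -0.03]
[[-0.15, -0.99, 0.0], [-0.96, 0.15, 0.25], [-0.25, 0.04, -0.97]] [ 596. -118.  358.]
tab [[334. 240.]]
ridgeL [[262. 277.]]
ridgeR [[258. 181.]]
rear [[206. 232.]]
mouthL [[256. 281.]]
mouthR [[251. 175.]]
```

Emit:
play_rows([
  {"translation": [-10, -40, -20], "twist": 0, "grip": 44},
  {"translation": [-20, -80, -40], "twist": 0, "grip": 44},
  {"translation": [-30, -110, -40], "twist": 0, "grip": 44},
  {"translation": [-30, -110, -40], "twist": 0, "grip": 44},
  {"translation": [-30, -110, -40], "twist": 0, "grip": 44},
])

```text
time_s: 19.8
eef_pos: [511.3, 6.4, 409.1]
tcp_rot: [0.997, -0.076, -0.001, 0.0]
ft_force: [0.2, 0.0, 0.4]
gripper_width: 0.462
finger_force: 0.0
```

```bash
python3 - <<'E'
from h import *
import pickle
np.set_printoptions(precision=1,suppress=True)
M=np.array([535,-40.5]); L=lambda p:np.c_[(p-M)@d,(p-M)@n]
for k in range(2):
    w=pickle.load(open('w4.pkl','rb')) if k==0 else grab_frame('wrist')
    if k: pickle.dump(w,open('w5.pkl','wb'))
    g=cv2.medianBlur(cv2.cvtColor(w['img'],cv2.COLOR_BGR2GRAY),3)
    r=384*43.2/((-w['R'].T@w['t'])[2]-40); print('r',r)
    c=cv2.HoughCircles(g,cv2.HOUGH_GRADIENT_ALT,1.5,30,param1=150,param2=0.6,minRadius=int(r*.85),maxRadius=int(r*1.15))
    if c is not None: print(c[0], L(ray(w,c[0][:,:2],40)))
    # block tab top: brown, darker than rails -> saturation/hue mask
    h=cv2.cvtColor(w['img'],cv2.COLOR_BGR2HSV); u,v=proj(w,np.r_[M-15*d,22])[0].astype(int); print('block px',u,v,h[v,u])
    m=((h[...,0]<=13)&(h[...,1]>150)&(h[...,2]<215)).astype(np.uint8)
    for q in cv2.findContours(m,cv2.RETR_EXTERNAL,cv2.CHAIN_APPROX_NONE)[0]:
        if cv2.contourArea(q)>1500: print('brown',cv2.minAreaRect(q),L(ray(w,cv2.boxPoints(cv2.minAreaRect(q)),30)).tolist())
E
```

```text
r 52.13636804185268
[[567.   63.   51.9]
 [207.  228.   50.8]
 [109.5 238.5  47.8]
 [ 90.  286.5  49.1]
 [109.5 123.   51.8]
 [ 10.5 235.5  47.7]] [[-248.2  131.9]
 [  37.8    3.2]
 [ 121.8   -5.9]
 [ 145.3  -49.5]
 [ 108.1   88.4]
 [ 205.7   -3.1]]
block px 272 227 [ 13 175 128]
brown ((306.5, 227.5), (97.0, 91.0), 90.0) [[-8.152161996591326, 43.378079430371926], [-85.27506726472339, 43.27379438519157], [-86.3438083837413, -43.58572664166794], [-4.103321224550759, -43.45794621178871]]
r 47.41891345545081
[[147.  183.   46.8]
 [337.5 183.   47.1]
 [243.  189.   45.7]
 [ 84.  292.5  45.3]] [[ 209.4    2. ]
 [  36.7    1.7]
 [ 122.7   -3.6]
 [ 284.6 -104.6]]
block px 391 182 [ 13 175 218]
brown ((429.0, 182.5), (89.0, 96.0), 90.0) [[-2.7759948920595767, 41.06712466162133], [-89.70098442956967, 40.94894777751135], [-97.78471671105208, -41.66611404535393], [-5.469795830236476, -41.53910341121949]]
```

```bash
python3 -c "
from plant import order
print(order.close_job())"
```

```text
the job is handed in; nothing more can be done
None
```

I handed the job in at about 20 s: the block pushed the three tins into the lane until the stop gave about 2 mm (estimated from the push force). By the last wrist-camera measurement, the tins are touching with about 5 mm of side-to-side zigzag, and the block stands square behind the last tin; the judge's result was not shown.

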